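# Set the coil supply, then unlatch and hold up the magnet yoke

### The arm

A 6-joint arm with a two-finger parallel gripper is mounted at the origin on the work surface. World frame = base frame: x ahead of the robot, y to its left, z up, the work surface at z = 0. Lengths are in mm, angles in degrees, forces in N, time in s.
With the tool pointing down it reaches from about 275 to 850 mm from the base axis. Payload 19 kg.
Tool frame: the origin (TCP) lies midway between the tips of the shut fingers; the grasp point (between the pads) lies 19 mm behind it; z points along the fingers, y is the line along which they close (so a half turn about z gives the same grasp; the last joint's range is limited). The gripper opens to 85 mm and grips with 20 to 120 N. Pads are 22 mm wide; open, the fingers measure 114 mm over their backs; the gripper's body (76 mm by 85 mm) begins 54 mm behind the grasp point. The pads swing forward as they close: fully open they stand 13 mm farther back than shut.
Start: joints at [-75.516, 8.623, 82.357, -0, 89.026, -7.678], TCP at [216.877, -532.498, 231.267] pointing down, gripper open.
Joint ranges: [-160.23, 160.23], [-39.13, 120.54], [6.94, 153.29], [-79.49, 259.48], [9.18, 160.14], [-161.06, 161.06]. Speed limits (degrees/s): [108.29, 108.29, 127.2, 172.46, 172.46, 172.46].

### API

Orientations are given as [roll, pitch, yaw] about the fixed x, y, z axes, in that order (R = Rz(yaw) Ry(pitch) Rx(roll)).
In Python, from workcell import robot gives the robot as it stands.
- The arm moves only by the tool play_rows, never from a script. Its argument "moves" is a list of rows, each an object with "fingers": the gripper's target within -1 to 1 (shut at 1, half-way at 0, fully open at -1); "xyz": the shift along the tool's x, y, z in mm, a list of three; "rot": the turn, a rotation vector about the tool's x, y, z in degrees, a list of three. A call has 1 to 12 rows; each row is the pose to reach, as a shift and turn from the pose commanded when the call began, along the tool's axes at that moment; what a row does not reach only later rows make up. A row lasts 1/12 s, in which the tool goes at most 41.7 mm and 7.16 degrees, less where a joint would pass 70% of its speed; a pose out of reach is approached as far as the arm can. A call with a gripper value outside its range is refused whole. The fingers move at their own pace and stop on an object; the grip force is fixed at half the most. Time passes only in rows, so rows that repeat a pose let the fingers close. It gives the time, the measured TCP pose, the force, the opening and the grip force at its end, in the units of the state.
- robot.get_state(): the state, without advancing time (a new reading comes with each control period).
- robot.camera(name): name is "side" or "top" or "wrist"; returns a dict with "color" (420x560x3 uint8, red, green, blue), "fx", "fy", "cx", "cy" (pixels), "position" and "rotation" of the camera in the world. Camera axes: x right, y down, z forward; pixel columns grow to the right and rows downward; lengths in mm; the calibration is good to about 2 mm. A picture is of the moment at which its call begins. There is no depth.
- robot.sign_off(): hands the job in; it is judged then, once.
The state is a dict: "t": time; "joint_pos": joint angles; "qvel": joint speeds; "joint_efforts": joint torques, N m; "tool_pos": TCP position; "ee_rot": TCP orientation; "wrist_force": force on the tool from outside, world axes, zero at the start; "wrist_torque": the same for the moment, N m; "grip_width": finger opening in mm; "gripper_force": force on a finger pad.
Only numpy, scipy, OpenCV 4.12 (cv2) and the standard library are available. Lean on these libraries where they do the work, as an engineer would, in place of code of your own. Each camera call takes 0.05 s, during which the arm holds its last target. There are 200 camera calls.

### The job

Before the coil on the wooden test stand can be changed, turn the bar knob of the supply box little by little until its sliding pointer stands in line with the mark, and leave it there. Then grasp the upright handle of the latch on the end of the stand's steel yoke, pull it sideways against its spring, and with it lift the yoke's end off the ball until the socket is about 5 cm above where it sat. Finish while still gripping it and holding the yoke up, still and steady; do not let go, and do not disturb the other things on the bench.

Things in the scene. Friction and masses are not known exactly. Their poses are not given: they have to be found in the camera images.
- stand: Magnet test stand, fixed: wooden base 290 x 120 x 16 mm (x -125 to +165), coil 72 mm square (top z 93) at x 35, hinge post (two steel cheeks, top z 124) at x 130, ball stud at x -70 (mm, y 0). Origin: underside, on the middle line. x runs along the yoke from ball to hinge, away from the robot within 0.3 rad; y is the way the latch is pulled; z up.
- yoke: The tongue: dark steel bar 235 x 36 x 14 mm, its socketed free end on the ball. Origin on the hinge axis (stand x 130, y 0, z 107 mm), axes as the stand's when down; it turns about +y as the free end goes up (stop at 0.9 rad) and falls back if let go. With the latch about 0.62 kg (yoke's 0.5 kg +-30 %): 3 to 5 N to lift at the handle.
- hinge (a point): Centre of the hinge axis on the stand (the axis is the stand's y).
- ball (a point): Centre of the 30 mm steel ball on the stand, at stand x = -70, y = 0, z = 85 mm; below its middle is a flat shoulder under which the latch's jaw hooks.
- socket (a point): Point on the lower edge of the yoke's socket, 200 mm from the hinge; at stand z = 82 mm when the yoke is down. Holding it raised means about 50 mm higher than that.
- latch (a joint): Slide of the latch in m along the stand's +y (to the left, seen from the robot): 0 = sprung home, jaw under the ball's shoulder, yoke locked down; the jaw is clear from 0.008 on; stop at 0.014. The spring needs 2.8 N to start and 7.7 N at the stop, and pulls the latch back when let go.
- latch_grip (a point): Grasp point on the latch's upright aluminium handle, on top of the yoke's ball end, on its middle line 15 mm below its top. The handle is 20 mm wide (y), 30 mm long (x), 45 mm tall: stand z 119 to 164 mm when down, this point at z 149 mm. Below it a 66 mm wide slide plate. It moves with latch and yoke.
- supply: Coil supply box, fixed to the bench, 180 x 140 x 60 mm: dark steel with a light top. Origin at the centre of its underside; z up, x towards its pointer scale (away from the robot, within 0.3 rad), y along the scale. The knob stands at x = -35, y = 0 mm, the scale at x = 47 mm.
- knob (a joint): Angle in rad of the supply's bar knob about the vertical, growing anticlockwise seen from above, -1.5 to 1.5; at 0 the bar lies along the box's x. It moves the pointer 20 mm along the box's +y per rad, needs about 0.06 N m and stays where it is left.
- knob_grip (a point): Grasp point on the knob's axis, z = 86 mm. The black bar is 46 x 16 mm in plan and its top is at z = 100 mm; the box's top is at z = 60 mm with a 40 mm disc up to z = 70 mm under the bar.
- pointer_tip (a point): Tip of the black pointer, a blade 3 mm wide that slides along the box's y on the side of the scale nearer the knob; its tip is at box x = 48, z = 64 mm. It starts left (+y) of the mark.
- mark (a point): Tip of the mark: a black blade 3 mm wide on a brass rider at the far side of the scale, facing the pointer, at box x = 50, z = 64 mm. The pointer is in line when both have the same y in the box's frame. The rider is clamped: do not move it.
- spare_coil: Loose copper bobbin, 60 mm across, 40 mm tall, bystander. Origin under its centre.
- screwdriver: Loose screwdriver lying on the bench, bystander.
- decade_box: Red box with black knobs on a white top, 120 x 200 x 71 mm, bystander. Origin under its centre.
- screw_jar: Glass jar 56 mm across, 70 mm tall, bystander. Origin under its centre.
- multimeter: Grey hand multimeter lying flat, 160 x 80 x 44 mm, bystander. Origin under its centre.
- u_core: U-shaped dark iron core lying flat, 80 x 120 x 30 mm, bystander.

How it is judged:
By the outcome, as a careful person would: the job done as asked, in the order asked, and still so for the second after the job is handed in, while the arm keeps its last pose, push and grip.
It also fails if it takes over 51 s, if anything falls off the work surface, if the arm or the gripper's body presses on something with over 40 N, if the wrist force passes 120 N, or if a joint passes its speed limit or range.

## Working session

There is one attempt and no reset: what is moved stays moved. The work goes in short steps, Python scripts to look and compute and a tool call to move; the robot and the scene stay as the last step left them, time stands still between calls to the robot, and variables do not carry over. Pictures are saved under pics/ and viewed, at most 10 in all, crops included, and the job is handed in when it is done.

Besides the shell and the picture viewer there is one more tool, called after "Call:" by a JSON object that holds its "method" and its "body", one argument or row to a line. play_rows: Moves the arm, as the interface text tells. Its arguments: {"type":"object","properties":{"moves":{"type":"array"}},"required":["moves"]}

```bash
ls; mkdir -p pics; cat > h.py <<'E'
import numpy as np, cv2
from workcell import robot
def ray(c,u,v):
    d=np.array([(u-c['cx'])/c['fx'],(v-c['cy'])/c['fy'],1.0])
    return np.array(c['position'],float), np.array(c['rotation'],float).reshape(3,3)@d
def onz(c,u,v,z):
    p,d=ray(c,u,v); return p+d*(z-p[2])/d[2]
def proj(c,P):
    q=np.array(c['rotation']).reshape(3,3).T@(np.array(P,float)-np.array(c['position']))
    return np.array([c['fx']*q[0]/q[2]+c['cx'],c['fy']*q[1]/q[2]+c['cy']])
def tri(c1,p1,c2,p2):
    a,d=ray(c1,*p1); b,e=ray(c2,*p2)
    s=np.linalg.lstsq(np.c_[d,-e],b-a,rcond=None)[0]
    return (a+d*s[0]+b+e*s[1])/2, np.linalg.norm(a+d*s[0]-b-e*s[1])
def snap(name,tag):
    c=robot.camera(name); cv2.imwrite(f'pics/{tag}.png',c['color'][:,:,::-1]); np.save(f'pics/{tag}.npy',c,allow_pickle=True); return c
def load(tag): return np.load(f'pics/{tag}.npy',allow_pickle=True).item()
E
python3 - <<'E'
from h import *
for n in ['top','side']:
    c=snap(n,n+'0'); print(n,c['fx'],c['cx'],c['cy'],c['position'],np.round(c['rotation'],3).tolist())
print(robot.get_state())
E
```

```text
pics
top 430.2853034778271 276.8376054734187 211.17948574422113 [ 452.46637682    4.96196313 1187.99488505] [-176.289, 1.503, -90.16]
side 407.15766103781937 282.43489619323236 210.2984680633607 [ 60.03754553 689.89433767 626.47895851] [-122.272, 1.33, -146.246]
{'t': 0.1, 'joint_pos': array([-7.55149767e+01,  8.64609871e+00,  8.23872089e+01, -1.45322851e-03,
        8.90273096e+01, -7.67831546e+00]), 'qvel': array([ 0.08364426, -0.07676792, -0.06205816, -0.08360995,  0.07990537,
       -0.04310719]), 'joint_efforts': array([ 3.91647700e-03, -7.14375257e+01, -5.71802258e+01, -1.08098263e-04,
        7.02121470e-03, -3.32334650e-05]), 'tool_pos': array([ 216.8299104 , -532.31265188,  230.77406679]), 'ee_rot': array([-1.79939732e+02, -6.65916770e-03,  2.21633607e+01]), 'wrist_force': array([-0.09132491,  0.60326349, -1.02985261]), 'wrist_torque': array([-0.01978024,  0.04914507, -0.03321388]), 'gripper_force': 0.0, 'grip_width': 85.39883721876967}
```

View pics/top0.png

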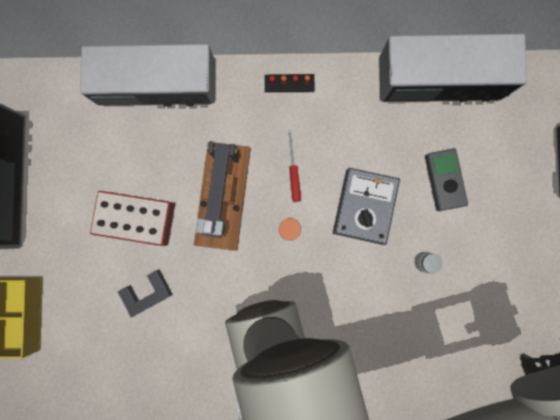

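View pics/side0.png

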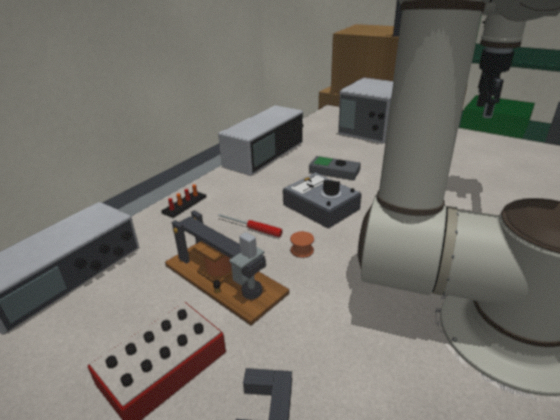

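Top view: supply box centre ≈(367,206), knob ≈(366,217), pointer/mark ≈(367,191)/(378,183); stand along (212,235)→(228,145), latch handle ≈(212,228). The side view shows both too, the handle at about (248,243). "rotation" is given as rpy.

```bash
sed -i "s/^import numpy.*/&\nfrom scipy.spatial.transform import Rotation as Ro\ndef RR(c): return Ro.from_euler('xyz',c['rotation'],degrees=True).as_matrix()/; s/np.array(c\['rotation'\],float).reshape(3,3)@d/RR(c)@d/; s/np.array(c\['rotation'\]).reshape(3,3).T/RR(c).T/" h.py
python3 - <<'E'
from h import *
t=load('top0')['color']; s=load('side0')['color']
z=lambda im,x,y,w,h:cv2.resize(im[y:y+h,x:x+w],(400,300),interpolation=cv2.INTER_CUBIC)
a=z(t,327,165,80,60)     # x5
a2=z(t,190,205,64,48)
b=z(s,275,165,100,75)
b2=z(s,205,220,80,60)
cv2.imwrite('pics/z0.png',np.vstack([np.hstack([a,a2]),np.hstack([b,b2])])[:,:,::-1])
c=load('top0')
# box light-top / dark outline: supply corners at z=60 by dark+light mask
hsv=cv2.cvtColor(t,cv2.COLOR_RGB2HSV)
print(onz(c,366,217,60),onz(c,212,228,164))
E
```

```text
[ 509.46113255 -198.52032951   60.        ] [479.41081403 186.70753384 164.        ]
```

View pics/z0.png

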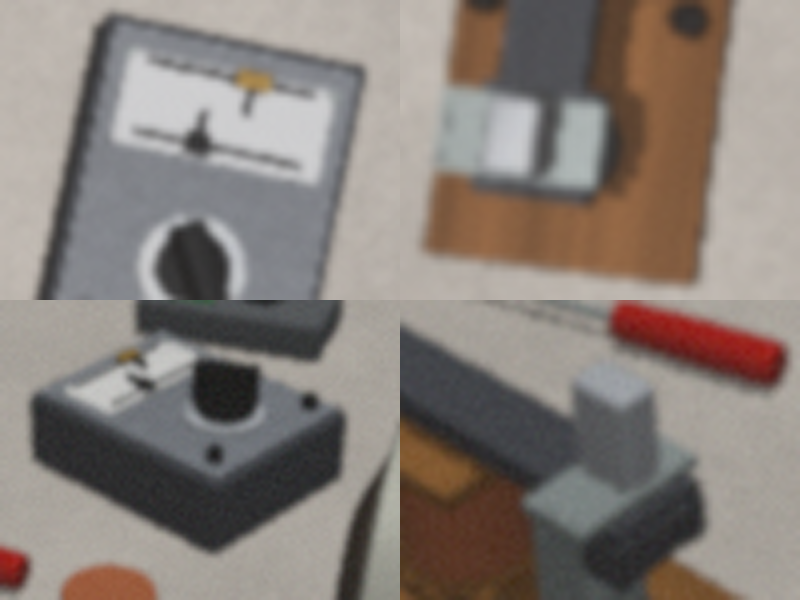

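```bash
cat >> h.py <<'E'
def go(x,y,z,yaw):
    s=robot.get_state(); R=Ro.from_euler('xyz',s['ee_rot'],degrees=True)
    T=Ro.from_euler('xyz',[180,0,yaw],degrees=True)
    print('t',round(s['t'],2),'xyz',np.round(R.inv().apply(np.array([x,y,z])-s['tool_pos']),1),'rot',np.round((R.inv()*T).as_rotvec(degrees=True),1))
E
python3 - <<'E'
from h import *
c=load('top0'); u=lambda x,y:(327+x/5,165+y/5)
K=onz(c,*u(193,264),70);P=onz(c,*u(205,113),64);M=onz(c,*u(247,113),64)
A=onz(c,*u(108,15),60);B=onz(c,*u(360,68),60)
print(K,P,M,A,B,np.linalg.norm(A-B))
d=(A-B)/np.linalg.norm(A-B);ex=np.array([d[1],-d[0],0]);print('yaw',np.degrees(np.arctan2(ex[1],ex[0])))
for n,q in(('P',P),('M',M),('A',A),('B',B)):print(n,(q-K)@ex,(q-K)@d)
s=load('side0'); v=lambda x,y:(205+x/5,220+y/5)
w=lambda x,y:(190+x/6.25,205+y/6.25)
# handle top centre
print('handle top tri',tri(c,w(514,137) if 0 else w(514-400,137),s,v(612-400,385-300)))
print(onz(c,*w(114,137),164))
go(K[0],K[1],230,16)
E
```

```text
[ 506.88730932 -195.65300837   70.        ] [ 586.15881799 -204.24019019   64.        ] [ 586.02912714 -226.06617687   64.        ] [ 638.84197116 -155.01484009   60.        ] [ 609.87718332 -286.2075522    60.        ] 134.35209952569744
yaw -12.450064423353275
P 79.25868038417838 8.704789587418597
M 83.83747432514727 -12.635903001199264
A 120.09052405404448 68.1304596565606
B 120.09052405404448 -66.22163986913684
handle top tri (array([483.13593298, 197.34497073, 159.30639762]), np.float64(2.408050352851775))
[482.0222294  195.75060982 164.        ]
t 0.1 xyz [ 395.6 -202.4    1. ] rot [-0.1 -0.   6.2]
```

Call:
{"method": "play_rows", "body": {
  "moves": [
    {"fingers": -1, "xyz": [36, -18, 0], "rot": [0, 0, 1]},
    {"fingers": -1, "xyz": [396, -202, 0], "rot": [0, 0, 6]},
    {"fingers": -1, "xyz": [396, -202, 0], "rot": [0, 0, 6]},
    {"fingers": -1, "xyz": [396, -202, 0], "rot": [0, 0, 6]},
    {"fingers": -1, "xyz": [396, -202, 0], "rot": [0, 0, 6]},
    {"fingers": -1, "xyz": [396, -202, 0], "rot": [0, 0, 6]},
    {"fingers": -1, "xyz": [396, -202, 0], "rot": [0, 0, 6]},
    {"fingers": -1, "xyz": [396, -202, 0], "rot": [0, 0, 6]},
    {"fingers": -1, "xyz": [396, -202, 0], "rot": [0, 0, 6]},
    {"fingers": -1, "xyz": [396, -202, 0], "rot": [0, 0, 6]},
    {"fingers": -1, "xyz": [396, -202, 0], "rot": [0, 0, 6]},
    {"fingers": -1, "xyz": [396, -202, 0], "rot": [0, 0, 6]}
  ]
}}

```text
t: 1.1
tool_pos: [509.9, -192.0, 230.8]
ee_rot: [-179.9, -0.0, 16.4]
wrist_force: [-1.0, 0.1, -1.1]
grip_width: 85.3
gripper_force: 0.0
```

```bash
python3 - <<'E'
from h import *
c=snap('wrist','w1'); s=robot.get_state(); print(s['t'],s['tool_pos'],s['ee_rot'],c['position'],c['rotation'],c['fx'])
print(proj(c,[507,-195.6,100]),proj(c,[507,-195.6,70]))
E
```

```text
1.15 [ 508.5867169  -193.83774467  230.77875398] [-1.79944006e+02  2.40436937e-02  1.63723112e+01] [ 578.2993904  -172.63776948  373.57039843] [ 1.63821626e+02  1.50086481e-01 -7.35856006e+01] 369.77858527173026
[282.09148386 201.50291801] [281.87244525 192.12687491]
```

View pics/w1.png

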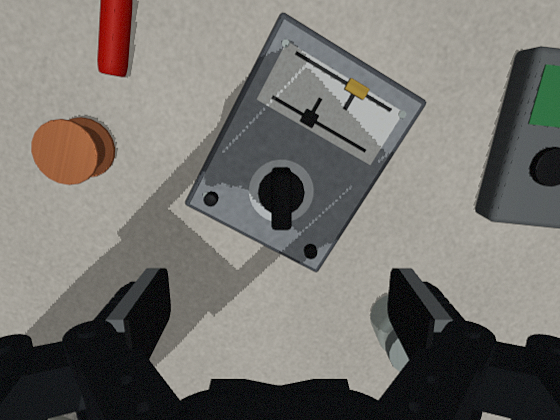

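Wrist view: bar vertical in image at (282,200), so aligned with the tool; pointer tip ≈(320,99), mark tip ≈(346,107).

```bash
cat >> h.py <<'E'
YAW=-12.45
def boxy(c,p,m,yaw=YAW):
    a=np.radians(yaw); d=np.array([-np.sin(a),np.cos(a),0]);ex=np.array([np.cos(a),np.sin(a),0])
    D=onz(c,*p,64)-onz(c,*m,64); return D@ex,D@d
E
python3 - <<'E'
from h import *
c=load('w1'); im=c['color']
# box corners -> yaw
L=onz(c,284,14,60);Rr=onz(c,425,101,60);B=onz(c,187,204,60);d=L-Rr;print(L,Rr,B,'yaw',np.degrees(np.arctan2(-d[0],d[1])),np.linalg.norm(d),np.degrees(np.arctan2(*(L-B)[1::-1])),np.linalg.norm(L-B))
print('disc',onz(c,281,190,70))
print('P-M',boxy(c,(320,99),(346,107)))
g=cv2.cvtColor(im,cv2.COLOR_RGB2GRAY)
for r in (205,215,222): print(r,np.where(g[r,255:310]<45)[0][[0,-1]]+255)
crop=cv2.resize(im[70:140,270:400],None,fx=6,fy=6,interpolation=cv2.INTER_NEAREST);cv2.imwrite('pics/z1.png',crop[:,:,::-1])
go(507,-195.6,75,16.4)
E
```

```text
[ 639.84860918 -157.87995473   60.        ] [ 610.85845151 -286.37605548   60.        ] [ 470.6464531 -119.2283963   60.       ] yaw -12.713710115566709 131.72576494281512 -12.86752886877799 173.56068849578938
disc [ 508.56130959 -194.36833857   70.        ]
P-M (np.float64(-4.79722225523372), np.float64(21.55290176481019))
205 [263 299]
215 [272 290]
222 [272 291]
t 1.15 xyz [ -2.    1.4 155.8] rot [-0.1  0.  -0. ]
```

View pics/z1.png

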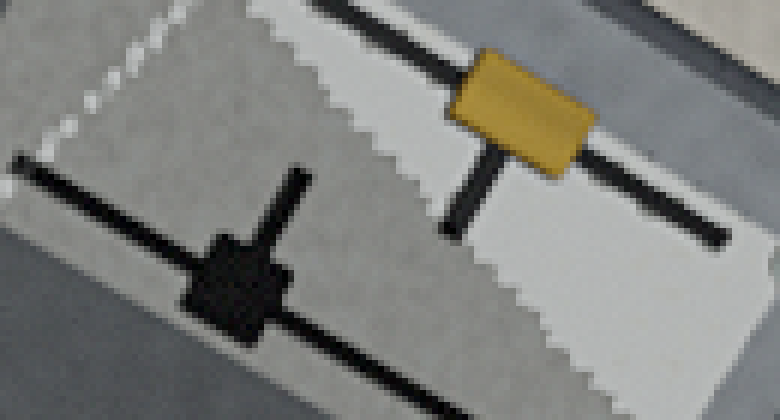

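Pointer tip (320.0,98.7), mark tip (345.3,108.7). Descending and gripping.

Call:
{"method": "play_rows", "body": {
  "moves": [
    {"fingers": -1, "xyz": [-1, 1, 35], "rot": [0, 0, 0]},
    {"fingers": -1, "xyz": [-1, 1, 75], "rot": [0, 0, 0]},
    {"fingers": -1, "xyz": [-1, 1, 110], "rot": [0, 0, 0]},
    {"fingers": -1, "xyz": [-1, 1, 140], "rot": [0, 0, 0]},
    {"fingers": -1, "xyz": [-1, 1, 155], "rot": [0, 0, 0]},
    {"fingers": 0, "xyz": [-1, 1, 155], "rot": [0, 0, 0]},
    {"fingers": 1, "xyz": [-1, 1, 155], "rot": [0, 0, 0]},
    {"fingers": 1, "xyz": [-1, 1, 155], "rot": [0, 0, 0]},
    {"fingers": 1, "xyz": [-1, 1, 155], "rot": [0, 0, 0]},
    {"fingers": 1, "xyz": [-1, 1, 155], "rot": [0, 0, 0]},
    {"fingers": 1, "xyz": [-1, 1, 155], "rot": [0, 0, 0]},
    {"fingers": 1, "xyz": [-1, 1, 155], "rot": [0, 0, 0]}
  ]
}}

```text
t: 2.15
tool_pos: [506.6, -195.2, 77.8]
ee_rot: [-179.8, -0.0, 16.2]
wrist_force: [-10.1, 24.0, 24.4]
grip_width: 14.9
gripper_force: 59.8
```

```bash
python3 - <<'E'
from h import *
s=load('w1'); c=s
print(boxy(c,(320,98.7),(345.3,108.7),-12.8))
print(robot.get_state()['gripper_force'],robot.get_state()['wrist_force'])
E
```

```text
(np.float64(-3.328440596186009), np.float64(21.855040126958727))
59.76530313491821 [-10.07318662  23.96729167  24.4130676 ]
```

Call:
{"method": "play_rows", "body": {
  "moves": [
    {"fingers": 1, "xyz": [0, -1.5, -3], "rot": [0, 0, 0]},
    {"fingers": 1, "xyz": [0, -1.5, -3], "rot": [0, 0, 0]},
    {"fingers": 1, "xyz": [0, -1.5, -3], "rot": [0, 0, 0]}
  ]
}}

```text
t: 2.4
tool_pos: [506.2, -194.6, 78.4]
ee_rot: [-179.9, -0.0, 16.2]
wrist_force: [6.5, 6.4, -17.8]
grip_width: 14.9
gripper_force: 65.2
```

Call:
{"method": "play_rows", "body": {
  "moves": [
    {"fingers": 1, "xyz": [0.5, -0.3, 1.2], "rot": [0, 0, 5]},
    {"fingers": 1, "xyz": [0.5, -0.3, 1.2], "rot": [0, 0, 10]},
    {"fingers": 1, "xyz": [0.5, -0.3, 1.2], "rot": [0, 0, 15]},
    {"fingers": 1, "xyz": [0.5, -0.3, 1.2], "rot": [0, 0, 20]},
    {"fingers": 1, "xyz": [0.5, -0.3, 1.2], "rot": [0, 0, 25]},
    {"fingers": 1, "xyz": [0.5, -0.3, 1.2], "rot": [0, 0, 30]},
    {"fingers": 1, "xyz": [0.5, -0.3, 1.2], "rot": [0, 0, 30]},
    {"fingers": 1, "xyz": [0.5, -0.3, 1.2], "rot": [0, 0, 30]}
  ]
}}

```text
t: 3.07
tool_pos: [506.4, -195.0, 78.3]
ee_rot: [-180.0, 0.0, -13.7]
wrist_force: [-4.5, 4.7, 0.1]
grip_width: 14.8
gripper_force: 67.6
```

```bash
python3 - <<'E'
from h import *
c=snap('wrist','w2'); s=robot.get_state(); print(s['t'],s['tool_pos'],s['ee_rot'],s['wrist_force'],s['wrist_torque'])
R=Ro.from_euler('xyz',s['ee_rot'],degrees=True); print('tool F',R.inv().apply(s['wrist_force']))
E
```

```text
3.1167 [ 506.38609394 -194.96532574   78.28376216] [-1.79959121e+02  4.90015177e-02 -1.36753245e+01] [-3.64975876  4.07573645 -0.85902745] [ 0.86815821  0.65417841 -0.12431194]
tool F [-4.50913996 -3.09670219  0.86509376]
```

View pics/w2.png

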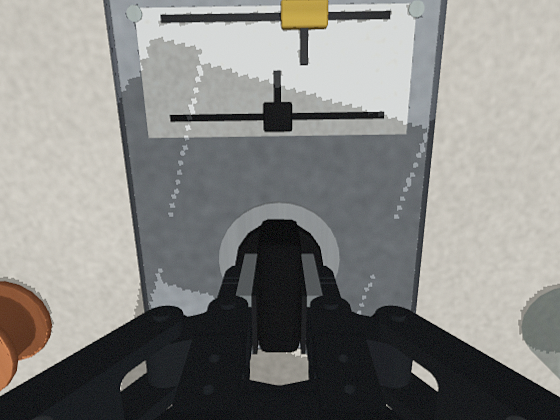

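Turning works: pointer tip now (277.5,71), mark tip (304.5,64), with rail line (172,118)–(383,115).

```bash
python3 - <<'E'
from h import *
c=load('w2')
for a,b in (((171,118),(383,115)),((162,18.5),(390,15))):
    d=onz(c,*a,62)-onz(c,*b,62); print(np.degrees(np.arctan2(-d[0],d[1])),np.linalg.norm(d))
for y in(-12.5,-12.8,-13.1,-13.5): print(boxy(c,(277.5,71),(304.5,64),y))
E
```

```text
-12.897585424794206 88.57969903941098
-12.913887607312407 88.73704051852405
(np.float64(-2.389942882851144), np.float64(10.775823032629594))
(np.float64(-2.4463319417580682), np.float64(10.763161665819924))
(np.float64(-2.5026539332390536), np.float64(10.750205221496213))
(np.float64(-2.57764292623583), np.float64(10.732471568034443))
```

Call:
{"method": "play_rows", "body": {
  "moves": [
    {"fingers": 1, "xyz": [0, 0, 0], "rot": [0, 0, 5]},
    {"fingers": 1, "xyz": [0, 0, 0], "rot": [0, 0, 10]},
    {"fingers": 1, "xyz": [0, 0, 0], "rot": [0, 0, 15]},
    {"fingers": 1, "xyz": [0, 0, 0], "rot": [0, 0, 20]},
    {"fingers": 1, "xyz": [0, 0, 0], "rot": [0, 0, 25]},
    {"fingers": 1, "xyz": [0, 0, 0], "rot": [0, 0, 29]},
    {"fingers": 1, "xyz": [0, 0, 0], "rot": [0, 0, 30.2]},
    {"fingers": 1, "xyz": [0, 0, 0], "rot": [0, 0, 30.2]},
    {"fingers": 1, "xyz": [0, 0, 0], "rot": [0, 0, 30.2]}
  ]
}}

```text
t: 3.87
tool_pos: [506.3, -195.2, 78.3]
ee_rot: [180.0, 0.1, -43.9]
wrist_force: [-4.7, 1.2, -0.7]
grip_width: 14.4
gripper_force: 67.7
```

```bash
python3 - <<'E'
from h import *
c=snap('wrist','w3'); s=robot.get_state(); print(s['t'],s['tool_pos'],s['ee_rot'],s['wrist_force'],s['wrist_torque'])
K=np.array([507.5,-195.2,0]);a=np.radians(-12.9)
for dx,dy in((35+48,-12),(85,0)): print(proj(c,[K[0]+83*np.cos(a)-dy*np.sin(a),K[1]+83*np.sin(a)+dy*np.cos(a),64]))
E
```

```text
3.9167 [ 506.2947441  -195.25617616   78.29274162] [ 1.79980492e+02  4.86140107e-02 -4.38666393e+01] [-4.59386167  2.19045315 -1.49248742] [ 0.38283296  0.82105155 -0.04553183]
[196.05836904  81.80700108]
[171.72502106  97.80811008]
```

View pics/w3.png

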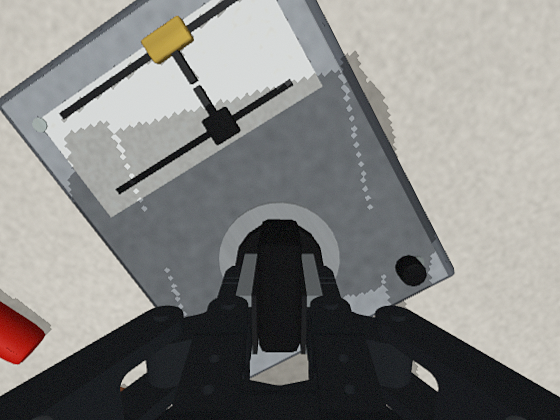

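Nearly aligned: pointer tip ≈(197,86), mark tip ≈(193,82). Refining with blade pixels on the z=64 plane.

```bash
cat >> h.py <<'E'
def align(c,yaw=-12.9):
    g=cv2.cvtColor(c['color'],cv2.COLOR_RGB2GRAY).astype(float)
    K=np.array([507.5,-195.2,64]);a=np.radians(yaw);ex=np.array([np.cos(a),np.sin(a),0]);ey=np.array([-np.sin(a),np.cos(a),0])
    xs=np.arange(66,108,1.0); ys=np.arange(-24,16,.2)
    P=np.array([[proj(c,K+x*ex+y*ey) for y in ys] for x in xs]).astype(np.float32)
    w=cv2.remap(g.astype(np.float32),P[...,0],P[...,1],cv2.INTER_LINEAR)
    for x,r in zip(xs,w):
        m=r<75; print(int(x),round(float(ys[m].mean()),2) if m.any() else None,round(m.sum()*.2,1))
E
python3 - <<'E'
from h import *
align(load('w3'))
E
```

```text
66 -11.0 12.2
67 -11.0 12.2
68 -11.1 12.0
69 -10.9 11.6
70 -11.0 3.4
71 -11.0 3.4
72 -11.0 3.4
73 -11.1 3.2
74 -11.1 3.2
75 -11.1 3.2
76 -11.1 3.2
77 -11.1 3.2
78 -11.2 3.4
79 -11.2 3.4
80 -11.1 3.2
81 -11.0 3.0
82 None 0.0
83 None 0.0
84 -11.3 3.2
85 -11.3 3.2
86 -11.3 3.2
87 -11.3 3.2
88 -11.4 3.4
89 -11.3 3.2
90 -11.2 3.4
91 -11.3 3.2
92 -11.3 3.2
93 -11.3 3.2
94 -11.3 3.2
95 -11.4 3.4
96 -11.3 3.6
97 -13.11 3.8
98 None 0.0
99 -20.1 0.4
100 1.69 21.6
101 1.69 21.6
102 -0.23 2.8
103 None 0.0
104 None 0.0
105 None 0.0
106 None 0.0
107 None 0.0
```

Call:
{"method": "play_rows", "body": {
  "moves": [
    {"fingers": 1, "xyz": [0, 0, 0], "rot": [0, 0, 0.5]},
    {"fingers": 1, "xyz": [0, 0, 0], "rot": [0, 0, 0.5]},
    {"fingers": 0, "xyz": [0, 0, 0], "rot": [0, 0, 0.5]},
    {"fingers": 0, "xyz": [0, 0, 0], "rot": [0, 0, 0.5]},
    {"fingers": 0, "xyz": [0, 0, 0], "rot": [0, 0, 0.5]},
    {"fingers": 0, "xyz": [0, 0, 0], "rot": [0, 0, 0.5]},
    {"fingers": 0, "xyz": [0, 0, -30], "rot": [0, 0, 0.5]},
    {"fingers": 0, "xyz": [0, 0, -70], "rot": [0, 0, 0.5]},
    {"fingers": 0, "xyz": [0, 0, -110], "rot": [0, 0, 0.5]},
    {"fingers": -1, "xyz": [0, 0, -150], "rot": [0, 0, 0.5]},
    {"fingers": -1, "xyz": [0, 0, -150], "rot": [0, 0, 0.5]},
    {"fingers": -1, "xyz": [0, 0, -150], "rot": [0, 0, 0.5]}
  ]
}}

```text
t: 4.92
tool_pos: [507.5, -195.8, 230.7]
ee_rot: [-179.9, -0.3, -44.5]
wrist_force: [0.3, -1.1, -1.2]
grip_width: 76.9
gripper_force: 0.0
```

```bash
python3 - <<'E' | grep -E "^(7[0-9]|8[0-9]|9[0-5]|t|\[)"
from h import *
c=snap('wrist','w4'); align(c); s=robot.get_state(); print('t',s['t'],s['tool_pos'],s['wrist_force'],s['grip_width'])
E
```

```text
70 -11.0 3.0
71 -10.9 3.2
72 -11.0 3.4
73 -11.0 3.0
74 -11.0 3.0
75 -11.1 3.2
76 -10.9 3.2
77 -11.0 3.0
78 -10.9 3.2
79 -11.0 3.4
80 -11.0 3.4
81 -10.9 2.4
82 None 0.0
83 None 0.0
84 -11.3 3.2
85 -11.3 2.8
86 -11.2 2.6
87 -11.1 2.8
88 -11.0 2.6
89 -11.1 2.4
90 -11.0 2.6
91 -11.1 2.8
92 -11.1 2.4
93 -11.1 2.4
94 -11.3 2.8
95 -11.1 2.8
t 4.9667 [ 506.90575518 -195.52563059  228.67123492] [-0.21629767  0.02182505 -0.45644915] 83.77141902064858
```

Pointer aligned within 0.2 mm after release. On to the stand.

```bash
python3 - <<'E'
from h import *
c=load('top0')
d=onz(c,249.5,147,16)-onz(c,237.5,249,16);print(np.degrees(np.arctan2(d[1],d[0])),np.linalg.norm(d))
go(470,196,250,-8)
E
```

```text
-6.576047989450022 282.4792480463499
t 4.97 xyz [-300.8 -253.3  -21.6] rot [  0.   -0.1 -36.5]
```

Call:
{"method": "play_rows", "body": {
  "moves": [
    {"fingers": -1, "xyz": [-30, -25, -22], "rot": [0, 0, -6]},
    {"fingers": -1, "xyz": [-60, -50, -22], "rot": [0, 0, -12]},
    {"fingers": -1, "xyz": [-301, -253, -22], "rot": [0, 0, -37]},
    {"fingers": -1, "xyz": [-301, -253, -22], "rot": [0, 0, -37]},
    {"fingers": -1, "xyz": [-301, -253, -22], "rot": [0, 0, -37]},
    {"fingers": -1, "xyz": [-301, -253, -22], "rot": [0, 0, -37]},
    {"fingers": -1, "xyz": [-301, -253, -22], "rot": [0, 0, -37]},
    {"fingers": -1, "xyz": [-301, -253, -22], "rot": [0, 0, -37]},
    {"fingers": -1, "xyz": [-301, -253, -22], "rot": [0, 0, -37]},
    {"fingers": -1, "xyz": [-301, -253, -22], "rot": [0, 0, -37]},
    {"fingers": -1, "xyz": [-301, -253, -22], "rot": [0, 0, -37]},
    {"fingers": -1, "xyz": [-301, -253, -22], "rot": [0, 0, -37]}
  ]
}}

```text
t: 5.97
tool_pos: [469.0, 197.0, 248.7]
ee_rot: [180.0, 0.1, -7.4]
wrist_force: [0.1, -1.0, 0.4]
grip_width: 85.4
gripper_force: 0.0
```

```bash
python3 - <<'E'
from h import *
c=snap('wrist','w5'); s=robot.get_state(); print('t',s['t'],s['tool_pos'],s['ee_rot'],s['wrist_force'],s['grip_width'])
E
```

```text
t 6.0167 [469.25237046 196.06161742 248.95626072] [ 1.79949443e+02  1.02298588e-01 -7.46281986e+00] [0.26648214 0.40233841 0.61725537] 85.68551356528181
```

View pics/w5.png

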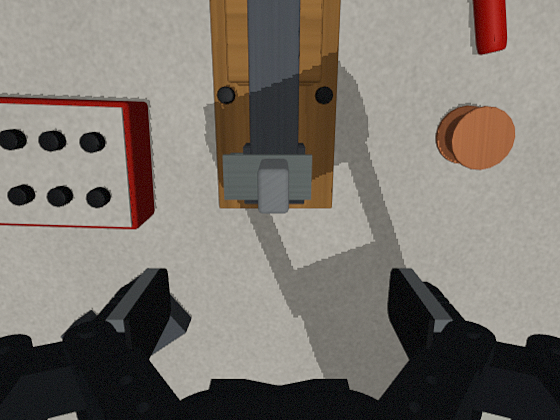

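Wrist view: handle top face cols 258–289, rows ≈169–212 (centre ≈(273.5,191)); base edges 211→220 and 340→332, nearly parallel to the tool.

```bash
python3 - <<'E'
from h import *
c=load('w5')
ang=lambda a,b:np.degrees(np.arctan2(*(a-b)[1::-1]))
p=lambda u,v,z:onz(c,u,v,z)
BL,BR=p(220,207,16),p(332,207,16);TL,TR=p(211,5,16),p(340,5,16)
print('base',ang(TL,BL),ang(TR,BR),np.linalg.norm(BL-BR),np.degrees(np.arctan2(*( (BR-BL)[[0,1]])))) 
e=(BL+BR)/2; H=p(273.5,191,164); print('edge mid',e,'handle',H, 'near edge',p(273.5,212,164),'far',p(273.5,169,164))
a=np.radians((ang(TL,BL)+ang(TR,BR))/2);ex=np.array([np.cos(a),np.sin(a),0]);ey=np.array([-np.sin(a),np.cos(a),0])
print('handle in stand', (H-e)@ex-125,(H-e)@ey)
sl=p(224,175,119),p(311,175,119);print('slide',np.linalg.norm(sl[0]-sl[1]),((sl[0]+sl[1])/2-e)@ey)
g=cv2.cvtColor(c['color'],cv2.COLOR_RGB2GRAY).astype(int);print(g[160:222:2,273].tolist(),g[200,250:296].tolist())
go(H[0],H[1],131,np.degrees(a))
E
```

```text
base -7.4669111247258435 -7.206655750152335 118.45009388425365 -172.65105616926667
edge mid [431.28255347 204.64005351  16.        ] handle [484.82106333 198.10882853 164.        ] near edge [471.04639302 199.94234887 164.        ] far [498.77359654 196.25163319 164.        ]
handle in stand -71.06578153614754 0.3591894512608614
slide 65.10441541613604 5.468806013170873
[75, 75, 73, 77, 77, 106, 116, 115, 121, 117, 113, 118, 116, 121, 117, 116, 118, 114, 118, 114, 118, 117, 114, 118, 115, 113, 97, 167, 175, 170, 162] [54, 53, 48, 53, 52, 53, 49, 51, 80, 99, 105, 109, 117, 116, 115, 114, 115, 117, 118, 116, 113, 114, 112, 118, 118, 123, 118, 117, 113, 115, 116, 120, 116, 118, 117, 114, 106, 110, 81, 58, 50, 50, 53, 50, 53, 52]
t 6.02 xyz [ 15.4  -4.2 117.9] rot [ 0.1  0.1 -0.1]
```

Everything checks (handle at stand x −71, y 0.4). Descend and grip.

Call:
{"method": "play_rows", "body": {
  "moves": [
    {"fingers": -1, "xyz": [15, -4, 20], "rot": [0, 0, 0]},
    {"fingers": -1, "xyz": [15, -4, 50], "rot": [0, 0, 0]},
    {"fingers": -1, "xyz": [15, -4, 80], "rot": [0, 0, 0]},
    {"fingers": -1, "xyz": [15, -4, 105], "rot": [0, 0, 0]},
    {"fingers": -1, "xyz": [15, -4, 116], "rot": [0, 0, 0]},
    {"fingers": 0, "xyz": [15, -4, 116], "rot": [0, 0, 0]},
    {"fingers": 1, "xyz": [15, -4, 116], "rot": [0, 0, 0]},
    {"fingers": 1, "xyz": [15, -4, 116], "rot": [0, 0, 0]},
    {"fingers": 1, "xyz": [15, -4, 116], "rot": [0, 0, 0]},
    {"fingers": 1, "xyz": [15, -4, 116], "rot": [0, 0, 0]},
    {"fingers": 1, "xyz": [15, -4, 116], "rot": [0, 0, 0]},
    {"fingers": 1, "xyz": [15, -4, 116], "rot": [0, 0, 0]}
  ]
}}

```text
t: 7.02
tool_pos: [485.5, 198.5, 135.4]
ee_rot: [-179.9, -0.1, -7.5]
wrist_force: [-1.1, 3.3, 7.5]
grip_width: 18.8
gripper_force: 58.7
```

Call:
{"method": "play_rows", "body": {
  "moves": [
    {"fingers": 1, "xyz": [0, -2, 0], "rot": [0, 0, 0]},
    {"fingers": 1, "xyz": [0, -4, 0], "rot": [0, 0, 0]},
    {"fingers": 1, "xyz": [0, -6, 0], "rot": [0, 0, 0]},
    {"fingers": 1, "xyz": [0, -8, 0], "rot": [0, 0, 0]},
    {"fingers": 1, "xyz": [0, -10, 0], "rot": [0, 0, 0]},
    {"fingers": 1, "xyz": [0, -11.5, 0], "rot": [0, 0, 0]},
    {"fingers": 1, "xyz": [0, -11.5, 0], "rot": [0, 0, 0]},
    {"fingers": 1, "xyz": [0, -11.5, 0], "rot": [0, 0, 0]},
    {"fingers": 1, "xyz": [0, -11.5, 0], "rot": [0, 0, 0]}
  ]
}}

```text
t: 7.77
tool_pos: [486.9, 209.1, 135.4]
ee_rot: [180.0, -0.1, -7.5]
wrist_force: [-3.5, -7.0, 9.8]
grip_width: 19.0
gripper_force: 59.1
```

```bash
python3 - <<'E'
from h import *
s=robot.get_state();R=Ro.from_euler('xyz',s['ee_rot'],degrees=True);print(s['t'],s['tool_pos'],s['ee_rot'],R.inv().apply(s['wrist_force']))
z=s['tool_pos'][2]-107; th0=14.27
for th in (1.5,3,4.5,6,7.5,9,10.5,12,13.2,th0):
    a=np.radians(th); x=-200; print(th, round(x*np.cos(a)+z*np.sin(a)-x,1), round(-( -x*np.sin(a)+z*np.cos(a)-z),1))
E
```

```text
7.7667 [486.91615883 209.05991806 135.38528869] [ 1.79973317e+02 -9.23632193e-02 -7.52999636e+00] [-2.54700812  7.45376403 -9.77005925]
1.5 0.8 -5.2
3 1.8 -10.4
4.5 2.8 -15.6
6 4.1 -20.8
7.5 5.4 -25.9
9 6.9 -30.9
10.5 8.5 -36.0
12 10.3 -41.0
13.2 11.8 -44.9
14.27 13.2 -48.4
```

Call:
{"method": "play_rows", "body": {
  "moves": [
    {"fingers": 1, "xyz": [0.4, 0, -2.6], "rot": [0, -0.75, 0]},
    {"fingers": 1, "xyz": [0.8, 0, -5.2], "rot": [0, -1.5, 0]},
    {"fingers": 1, "xyz": [1.8, 0, -10.4], "rot": [0, -3, 0]},
    {"fingers": 1, "xyz": [1.8, 0, -10.4], "rot": [0, -3, 0]}
  ]
}}

```text
t: 8.1
tool_pos: [488.6, 208.6, 145.4]
ee_rot: [179.9, 3.1, -7.5]
wrist_force: [-4.1, -5.4, -2.0]
grip_width: 19.1
gripper_force: 58.9
```

```bash
python3 - <<'E'
from h import *
z=28.4
def p(th):
    a=np.radians(th); return np.array([-200*np.cos(a)+z*np.sin(a),200*np.sin(a)+z*np.cos(a)])
b=np.radians(3)
for th in (4.5,6,7.5,9,10.5,12,13.2,14.0,14.5):
    d=p(th)-p(3); # tool x=(cos b,-sin b), tool z=(-sin b,-cos b)
    print(th-3, np.round([d@[np.cos(b),-np.sin(b)], d@[-np.sin(b),-np.cos(b)]],1))
E
```

```text
1.5 [ 0.8 -5.2]
3 [  1.8 -10.4]
4.5 [  2.8 -15.6]
6 [  4.1 -20.8]
7.5 [  5.4 -25.9]
9 [  6.9 -30.9]
10.2 [  8.2 -35. ]
11.0 [  9.1 -37.6]
11.5 [  9.7 -39.3]
```

Call:
{"method": "play_rows", "body": {
  "moves": [
    {"fingers": 1, "xyz": [0.8, 0, -5.2], "rot": [0, -1.5, 0]},
    {"fingers": 1, "xyz": [1.8, 0, -10.4], "rot": [0, -3, 0]},
    {"fingers": 1, "xyz": [2.8, 0, -15.6], "rot": [0, -4.5, 0]},
    {"fingers": 1, "xyz": [4.1, 0, -20.8], "rot": [0, -6, 0]},
    {"fingers": 1, "xyz": [5.4, 0, -25.9], "rot": [0, -7.5, 0]},
    {"fingers": 1, "xyz": [6.9, 0, -30.9], "rot": [0, -9, 0]},
    {"fingers": 1, "xyz": [8.2, 0, -35], "rot": [0, -10.2, 0]},
    {"fingers": 1, "xyz": [9.1, 0, -37.6], "rot": [0, -11, 0]},
    {"fingers": 1, "xyz": [9.7, 0, -39.3], "rot": [0, -11.5, 0]},
    {"fingers": 1, "xyz": [9.7, 0, -39.3], "rot": [0, -11.5, 0]},
    {"fingers": 1, "xyz": [9.7, 0, -39.3], "rot": [0, -11.5, 0]}
  ]
}}

```text
t: 9.02
tool_pos: [499.9, 207.1, 183.5]
ee_rot: [179.9, 14.5, -7.6]
wrist_force: [-3.3, -4.6, -1.5]
grip_width: 19.0
gripper_force: 58.9
```

```bash
python3 - <<'E'
from h import *
c=snap('side','s2'); w=snap('wrist','w6'); s=robot.get_state(); print(s)
a=cv2.resize(c['color'][160:320,140:320],(400,356)); b=cv2.resize(w['color'],(400,300))
cv2.imwrite('pics/z2.png',np.vstack([a,b])[:590,:,::-1])
E
```

```text
{'t': 9.1167, 'joint_pos': array([ 11.5443055 ,  14.4964097 ,  82.08943081,   4.66489855,
        97.15705078, 109.11509193]), 'qvel': array([ 0.06965474, -0.09146521,  0.0839401 , -0.00498724, -0.11047293,
        0.01835984]), 'joint_efforts': array([ 2.38570757e+00, -7.82908416e+01, -5.63171732e+01,  2.53246911e+00,
        8.63297805e-01,  7.30337715e-02]), 'tool_pos': array([499.85817984, 207.04683133, 183.45348542]), 'ee_rot': array([179.92164848,  14.50921581,  -7.55732598]), 'wrist_force': array([-2.03346781, -6.23642781, -0.87635228]), 'wrist_torque': array([-1.13388164, -0.07487975,  0.34788618]), 'gripper_force': 58.89591157436371, 'grip_width': 19.215165940870392}
```

View pics/z2.png

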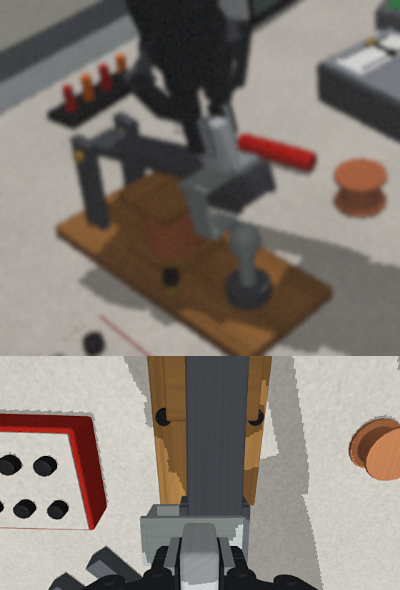

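The side view shows the yoke lifted clear of the ball, the jaw free, the handle top at ≈(238,213) and the bystanders undisturbed. A settling pause and a quick check of the lift.

Call:
{"method": "play_rows", "body": {
  "moves": [
    {"fingers": 1, "xyz": [0, 0, 0], "rot": [0, 0, 0]},
    {"fingers": 1, "xyz": [0, 0, 0], "rot": [0, 0, 0]},
    {"fingers": 1, "xyz": [0, 0, 0], "rot": [0, 0, 0]},
    {"fingers": 1, "xyz": [0, 0, 0], "rot": [0, 0, 0]},
    {"fingers": 1, "xyz": [0, 0, 0], "rot": [0, 0, 0]},
    {"fingers": 1, "xyz": [0, 0, 0], "rot": [0, 0, 0]}
  ]
}}

```text
t: 9.62
tool_pos: [499.9, 207.1, 183.5]
ee_rot: [179.9, 14.5, -7.6]
wrist_force: [-2.8, -5.9, -2.5]
grip_width: 19.0
gripper_force: 58.9
```

```bash
python3 - <<'E'
from h import *
c=load('s2'); a=np.radians(-7.4);ex=np.array([np.cos(a),np.sin(a),0]);ey=np.array([-np.sin(a),np.cos(a),0])
H=np.array([484.8,198.1,0])+200*ex+np.array([0,0,107.])
for th in (0,.2,.25,.3):
    f=lambda x,y,z:proj(c,H+(x*np.cos(th)+z*np.sin(th))*ex+y*ey+np.array([0,0,-x*np.sin(th)+z*np.cos(th)]))
    print(th,[np.round(f(-200-15*0+dx,11+dy,57),1).tolist() for dx in(-15,15) for dy in (-10,10)],f(-235,18,7),f(-235,18,-7))
cv2.imwrite('pics/z3.png',cv2.resize(c['color'][190:270,200:300],(800,600),interpolation=cv2.INTER_CUBIC)[:,:,::-1])
E
```

```text
0 [[252.0, 238.1], [244.6, 243.0], [241.2, 232.4], [233.8, 237.1]] [254.82577079 266.91322723] [255.25109325 272.43357706]
0.2 [[244.8, 217.3], [237.1, 221.9], [234.4, 214.6], [226.8, 219.0]] [251.05554507 246.52936081] [252.55940018 252.86153865]
0.25 [[242.5, 212.0], [234.8, 216.5], [232.3, 210.1], [224.6, 214.5]] [249.54377134 241.07461272] [251.31865899 247.55829484]
0.3 [[240.0, 206.7], [232.2, 211.1], [230.1, 205.6], [222.3, 209.9]] [247.80683262 235.51471983] [249.85022145 242.12598341]
```

View pics/z3.png

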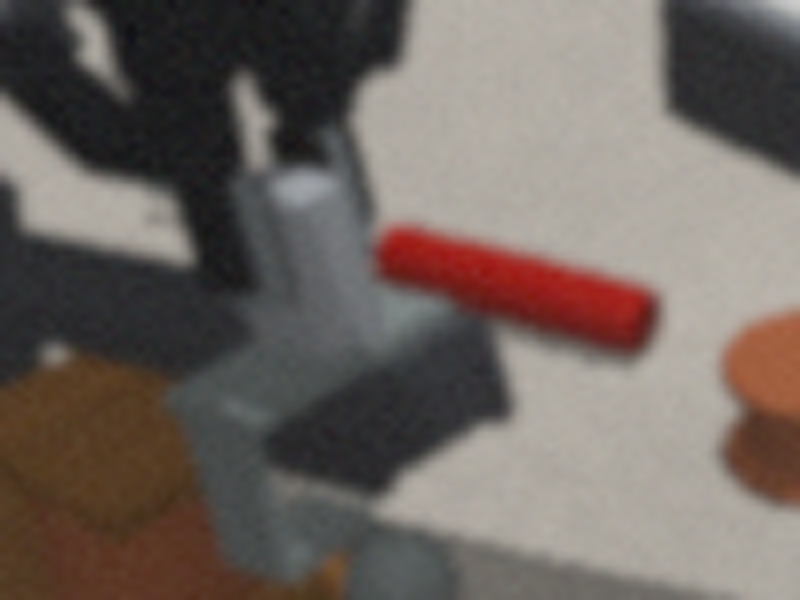

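```bash
python3 - <<'E'
from h import *
c=load('s2'); a=np.radians(-7.4);ex=np.array([np.cos(a),np.sin(a),0]);ey=np.array([-np.sin(a),np.cos(a),0])
H=np.array([484.8,198.1,0])+200*ex+np.array([0,0,107.])
for th in (0,.2,.25,.3):
    f=lambda x,y,z:np.round(proj(c,H+(x*np.cos(th)+z*np.sin(th))*ex+y*ey+np.array([0,0,-x*np.sin(th)+z*np.cos(th)])),1)
    print(th,f(-225,-18,-7),f(-225,-18,7),f(-225,-18,-25))
E
```

```text
0 [264.2 261.3] [263.8 255.8] [264.6 268.1]
0.2 [261.9 242.9] [260.6 236.7] [263.7 250.7]
0.25 [260.9 238. ] [259.2 231.7] [262.9 245.9]
0.3 [259.6 232.9] [257.7 226.5] [262. 241.]
```

The lift is consistent with ≈50 mm (0.25 rad). Handing in.

```bash
python3 -c "
from workcell import robot
print(robot.sign_off())"
```

```text
the job is handed in; nothing more can be done
None
```

I handed the job in at about 9.6 s: the pointer is within about 0.2 mm of the mark. The latch is held pulled about 11 mm, and the yoke is held still with its socket about 5 cm above the ball seat, still gripped.

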